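# Sort kit push latches by spring stiffness

## Robot

A 6-joint arm with a two-finger parallel gripper is mounted at the origin on the work surface. World frame = base frame: x ahead of the robot, y to its left, z up, the work surface at z = 0. Lengths are in mm, angles in rad, forces in N, time in s.
With the tool pointing down it reaches from about 275 to 750 mm from the base axis. Payload 10.2 kg.
Tool frame: the origin (TCP) lies at the centre of the arm's flange, where the gripper is bolted on; the fingertips stand 166 mm ahead of it and the grasp point (between the pads) lies 147 mm ahead of it; x points along the fingers, z is the direction in which the jaws open and shut, and the axes are right-handed (so a half turn about x gives the same grasp; the last joint's range is limited). The gripper opens to 88 mm and grips with 3 to 60 N. Pads are 18 mm wide; open, the fingers measure 123 mm over their backs; the gripper's body (75 mm by 187 mm) begins 45 mm behind the grasp point.
Start: joints at [-1.397, 0.313, 1.498, -0, 1.331, -0.223], TCP at [202.884, -484.221, 404.72] pointing down, gripper open.
Joint ranges: [-2.94, 2.94], [-0.97, 2.17], [0.19, 2.56], [-1.23, 4.37], [0.02, 3.11], [-2.88, 2.88]. Speed limits (rad/s): [2.39, 2.39, 3.01, 3.14, 3.14, 3.14].

## Interface

Orientations are given as a rotation vector (axis times angle).
In Python, from cell import readout, capture, workorder gives the robot as it stands.
- The arm moves only by the tool arm_command, never from a script. Its argument "plan" is a list that holds one entry, the list of rows, each a list of 7 numbers: the shift along the tool's x, y, z in mm, then the turn, a rotation vector about the tool's x, y, z in rad, then the gripper's target within -1 to 1 (fully open at 1, half-way at 0, shut at -1). A call has 1 to 12 rows; each row is the pose to reach, as a shift and turn from the pose commanded when the call began, along the tool's axes at that moment; what a row does not reach only later rows make up. A row lasts 1/10 s, in which the tool goes at most 50 mm and 8.59 degrees, less where a joint would pass 70% of its speed; a pose out of reach is approached as far as the arm can. A call with a gripper value outside its range is refused whole. The fingers move at their own pace and stop on an object; "newtons" is the grip in N (left out, the last holds). Time passes only in rows, so rows that repeat a pose let the fingers close. It gives the time, the measured TCP pose, the force and the opening at its end, in the units of the state.
- readout.get_state(): the state, without advancing time (a new reading comes with each control period).
- capture(name): name is "side" or "top" or "wrist"; returns a dict with "frame" (480x640x3 uint8, red, green, blue), "fx", "fy", "cx", "cy" (pixels), "k1" (the pictures are not rectified: a ray, as slopes to the right and down, at radius r is drawn at 1 + k1 r^2 times it, then the intrinsics apply), "rvec" (rotation vector, rad) and "tvec" (3), from world to camera coordinates, as OpenCV has them; the wrist camera has in their place "mount" (4x4, takes a point from camera to tool coordinates, whose origin is the TCP and whose axes are the tool frame's). Camera axes: x right, y down, z forward; pixel columns grow to the right and rows downward; lengths in mm; the calibration is good to about 2 mm. A picture is of the moment at which its call begins: read the wrist's pose just before it. There is no depth.
- workorder.sign_off(): hands the job in, once; it reports no verdict.
The state is a dict: "t": time; "joint_pos": joint angles; "joint_velocities": joint speeds; "joint_efforts": joint torques, N m; "tcp_pos": TCP position; "eef_rot": TCP orientation; "wrist_force": force on the tool from outside, world axes, zero at the start; "ft_torque": the same for the moment, N m; "width": opening from 0.0 (shut) to 1.0 (fully open).
Only numpy, scipy, OpenCV 4.12 (cv2) and the standard library are available. Lean on these libraries where they do the work, as an engineer would, in place of code of your own. Each camera call takes 0.05 s, during which the arm holds its last target.

## Task

The push latches in the sloped plywood rack got mixed up: they look alike, and only pushing a plunger in tells whether its spring is stiff or weak. Put every stiff latch in the red bin and every weak one in the blue bin. Do not ram a plunger hard against its stop, and leave the amber lamp in the rack and the other things on the desk where they are.

Things in the scene. Friction and masses are not known exactly. Their poses are not given: they have to be found in the camera images.
- rack: Sloped plywood rack, 135 x 229 mm, fixed on the desk. Origin: on the desk, midway along it; x to its back (away from the robot), y along the row, z up. Five cut-outs in a row at y = -84, -42, 0, 42, 84 mm hold four push latches and a lamp, in any order. All lean 31.5 degrees (0.55 rad), tops towards -x: axis, foot to head, (-0.523, 0, 0.853); latch foot at x 20, z 22, head centre at x -19, z 86 mm
- rack_panel (a point): Rack's panel (laminated plywood 18 mm thick): middle of its upper face, on the row. z is along the lean, normal to the panel; y along the row. The panel reaches 37 mm to each side along x; end boards rise 25 mm above it, 24.5 mm beyond the outer latch axes. Heads are only 18 mm apart, so fingers fit at the front and back of a head (along this x), not between heads. Latch heads centre 45 mm above it
- latch_a_mid (a point): Push latch a, one of four alike: black housing 20 x 20 x 50 mm, 20 x 36 x 4 mm flange resting on the panel, 30 mm above the foot; steel neck 11 mm thick, 16 mm showing; grey head on top; 84 mm long, 45 to 90 g. Point on the axis 42 mm above the foot; z from foot to head. Sits loosely in a 23 mm square cut-out: 35 mm along the axis lifts it out, 90 mm over the other heads. The head is captive and can carry it
- latch_a_head (a point): Centre of the round grey head of latch a, 24 mm in diameter, 18 mm tall, on its spring plunger; z away from the housing. It pushes in up to 10 mm, then meets a solid stop, and springs back. A weak latch resists with about 3 N as the push begins and 4 to 5 N at 6 mm; a stiff one with about 9 N, then 13 to 15 N. Which are stiff, and how many, can only be felt
- latch_b_mid (a point): Push latch b, one of four alike: black housing 20 x 20 x 50 mm, 20 x 36 x 4 mm flange resting on the panel, 30 mm above the foot; steel neck 11 mm thick, 16 mm showing; grey head on top; 84 mm long, 45 to 90 g. Point on the axis 42 mm above the foot; z from foot to head. Sits loosely in a 23 mm square cut-out: 35 mm along the axis lifts it out, 90 mm over the other heads. The head is captive and can carry it
- latch_b_head (a point): Centre of the round grey head of latch b, 24 mm in diameter, 18 mm tall, on its spring plunger; z away from the housing. It pushes in up to 10 mm, then meets a solid stop, and springs back. A weak latch resists with about 3 N as the push begins and 4 to 5 N at 6 mm; a stiff one with about 9 N, then 13 to 15 N. Which are stiff, and how many, can only be felt
- latch_c_mid (a point): Push latch c, one of four alike: black housing 20 x 20 x 50 mm, 20 x 36 x 4 mm flange resting on the panel, 30 mm above the foot; steel neck 11 mm thick, 16 mm showing; grey head on top; 84 mm long, 45 to 90 g. Point on the axis 42 mm above the foot; z from foot to head. Sits loosely in a 23 mm square cut-out: 35 mm along the axis lifts it out, 90 mm over the other heads. The head is captive and can carry it
- latch_c_head (a point): Centre of the round grey head of latch c, 24 mm in diameter, 18 mm tall, on its spring plunger; z away from the housing. It pushes in up to 10 mm, then meets a solid stop, and springs back. A weak latch resists with about 3 N as the push begins and 4 to 5 N at 6 mm; a stiff one with about 9 N, then 13 to 15 N. Which are stiff, and how many, can only be felt
- latch_d_mid (a point): Push latch d, one of four alike: black housing 20 x 20 x 50 mm, 20 x 36 x 4 mm flange resting on the panel, 30 mm above the foot; steel neck 11 mm thick, 16 mm showing; grey head on top; 84 mm long, 45 to 90 g. Point on the axis 42 mm above the foot; z from foot to head. Sits loosely in a 23 mm square cut-out: 35 mm along the axis lifts it out, 90 mm over the other heads. The head is captive and can carry it
- latch_d_head (a point): Centre of the round grey head of latch d, 24 mm in diameter, 18 mm tall, on its spring plunger; z away from the housing. It pushes in up to 10 mm, then meets a solid stop, and springs back. A weak latch resists with about 3 N as the push begins and 4 to 5 N at 6 mm; a stiff one with about 9 N, then 13 to 15 N. Which are stiff, and how many, can only be felt
- red_bin_floor (a point): Red open plastic bin for stiff latches, fixed on the desk, outside 178 x 138 mm (x by y), rim 60 mm above the desk, walls and floor 4 mm. This point: centre of its inner floor, 4 mm above the desk; x along its long side, z up. The two bins may have changed sides
- blue_bin_floor (a point): Blue open plastic bin for weak latches, fixed on the desk, outside 178 x 138 mm (x by y), rim 60 mm above the desk, walls and floor 4 mm. This point: centre of its inner floor, 4 mm above the desk; x along its long side, z up. The two bins may have changed sides
- lamp_mid (a point): Indicator lamp with a white housing and an amber lens, 20 x 20 x 52 mm with the same flange, in the fifth cut-out of the rack; stays there. This point is on its axis, 26 mm above its foot
- phone: Bystander: Grey phone with a dark screen, 150 x 72 x 9 mm, origin under its centre
- servo: Bystander: Small black servo motor with a white arm, 54 x 20 x 46 mm, origin under its centre
- controller_board: Bystander: Blue controller board with steel and black connectors, 70 x 54 x 17 mm, origin under its centre
- planter_box: Bystander: Open plywood box with finger joints, 92 x 92 x 72 mm, origin under its centre
- cup: Bystander: Blue drinking cup, 80 mm across the rim, 95 mm high, origin under its centre
- screwdriver: Bystander: Yellow-handled screwdriver, 170 mm long, lying on the desk, handle towards its -x
Things that resemble listed ones, but are neither listed nor needed, are in the scene too. What is shaped like the part that bears latch_d_mid but purple is not meant.

How it is judged (in metres and radians):
At the end, for the whole second after the job is handed in: Each stiff latch is inside the red bin and each weak one inside the blue bin (the spring at its middle is within the inner walls and under 55 mm above the bin floor), at rest and released; the lamp is within 12 mm and every other bystander within 25 mm of its start (x of stiff_spring_1 in the frame of red_bin_floor between -0.085 and 0.085 m and y of stiff_spring_1 in the frame of red_bin_floor between -0.065 and 0.065 m and z of stiff_spring_1 in the frame of red_bin_floor between 0 and 0.055 m and x of stiff_spring_2 in the frame of red_bin_floor between -0.085 and 0.085 m and y of stiff_spring_2 in the frame of red_bin_floor between -0.065 and 0.065 m and z of stiff_spring_2 in the frame of red_bin_floor between 0 and 0.055 m and x of weak_spring_1 in the frame of blue_bin_floor between -0.085 and 0.085 m and y of weak_spring_1 in the frame of blue_bin_floor between -0.065 and 0.065 m and z of weak_spring_1 in the frame of blue_bin_floor between 0 and 0.055 m and x of weak_spring_2 in the frame of blue_bin_floor between -0.085 and 0.085 m and y of weak_spring_2 in the frame of blue_bin_floor between -0.065 and 0.065 m and z of weak_spring_2 in the frame of blue_bin_floor between 0 and 0.055 m and linear speed of each of latch_a, latch_b, latch_c, latch_d below 0.03 m/s and distance of lamp_mid from where it was at the start of the episode below 0.012 m and distance of each of phone, servo, controller_board, planter_box, cup, screwdriver from where it was at the start of the episode below 0.025 m); the robot touches nothing.
It fails at once if a latch is rammed into the rack with more than 45 N (contact force between any of latch_a, latch_b, latch_c, latch_d and rack above 45 N).
It fails at once if the lamp is pulled out or a bystander is pushed away (more than 40 mm) (distance of any of lamp_mid, phone, servo, controller_board, planter_box, cup, screwdriver from where it was at the start of the episode above 0.04 m).
It also fails if it takes over 72 s, if anything falls off the work surface, if the arm or the gripper's body presses on something with over 40 N, if the wrist force passes 120 N, or if a joint passes its speed limit or range.

## Working session

There is one attempt and no reset: what is moved stays moved. The work goes in short steps, Python scripts to look and compute and a tool call to move; the robot and the scene stay as the last step left them, time stands still between calls to the robot, and variables do not carry over. Pictures are saved under pics/ and viewed, and the job is handed in when it is done.

Besides the shell and the picture viewer there is one more tool, called after "Emit:" as a command line: name --argument value ..., lists and objects as JSON in quotes. arm_command: Moves the arm, as the interface text tells. Its arguments: {"type":"object","properties":{"plan":{"type":"array"},"newtons":{"type":"number"}},"required":["plan"]}

```bash
ls; mkdir -p pics
python3 - <<'E'
from cell import readout, capture
import cv2
print(readout.get_state())
for n in ("side","top"):
    c=capture(n); cv2.imwrite(f"pics/{n}0.png",c["frame"][:,:,::-1]); print({k:v for k,v in c.items() if k!="frame"})
E
```

```text
pics
{'t': 0.0, 'joint_pos': array([-1.39737026e+00,  3.13455179e-01,  1.49844408e+00, -2.71076178e-06,
        1.33100761e+00, -2.23390481e-01]), 'joint_velocities': array([-7.58591389e-05, -1.10051088e-03,  1.07646955e-03,  9.18202707e-04,
        9.29587497e-04,  2.46240154e-05]), 'joint_efforts': array([-1.24468501e-03, -4.02207971e+01, -2.52271557e+01,  6.93713268e-02,
        3.51979933e-02, -9.08328525e-05]), 'tcp_pos': array([ 202.89047021, -484.16871063,  404.15564791]), 'eef_rot': array([ 0.91302729,  1.37212244, -0.91146191]), 'wrist_force': array([ 0.38941809,  0.12989268, -1.38861911]), 'ft_torque': array([-0.0378074 ,  0.02890407, -0.00382793]), 'width': 1.002030424236039}
{'fx': 586.6804795445871, 'fy': 586.6804795445871, 'cx': 314.30139371087034, 'cy': 244.79885083373102, 'k1': -0.19340213641291204, 'rvec': array([ 0.35078754, -2.66517649,  1.41515609]), 'tvec': array([ 561.37895022,  168.3056511 , 1171.10959211])}
{'fx': 506.5442054424797, 'fy': 506.5442054424797, 'cx': 320.82137935710114, 'cy': 235.62346574704256, 'k1': -0.03712850644922813, 'rvec': array([ 2.16312819, -2.11006272,  0.19512701]), 'tvec': array([  -5.73045366,  570.06365228, 1029.37848039])}
```

View pics/side0.png

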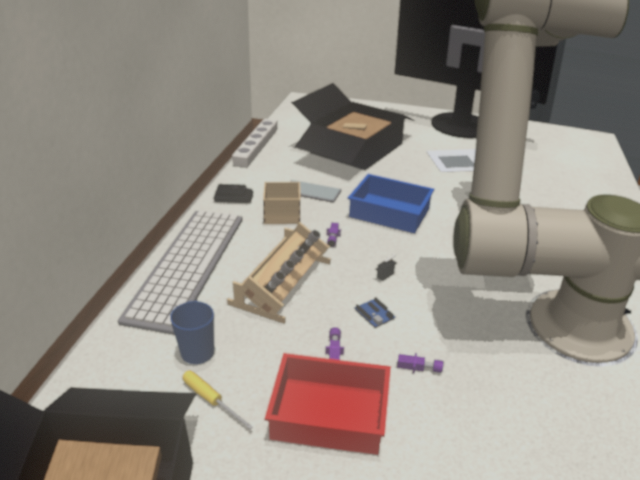

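View pics/top0.png

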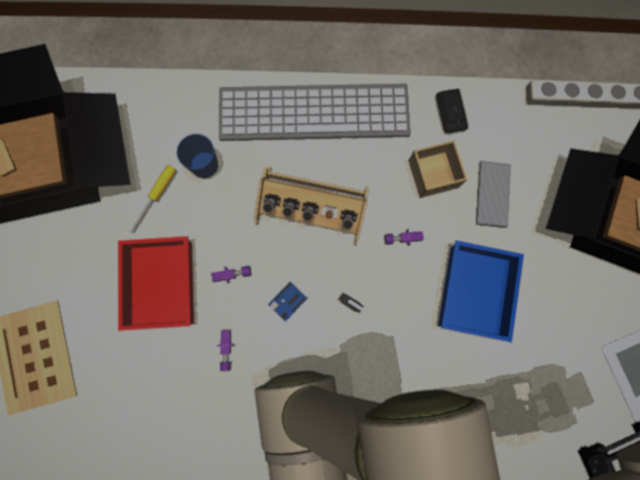

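The rack is at about (312,203) in the top view, the red bin at (155,283) and the blue bin at (481,291). Three purple latch decoys lie on the desk and will be ignored. Next I'll enlarge the rack.

```bash
cat > h.py <<'E'
import numpy as np, cv2
from scipy.spatial.transform import Rotation as R
from cell import readout, capture
def K(c): return np.array([[c['fx'],0,c['cx']],[0,c['fy'],c['cy']],[0,0,1]])
def D(c): return np.array([c['k1'],0,0,0.])
def ext(c,st=None):
    if 'rvec' in c: return R.from_rotvec(c['rvec']).as_matrix(), np.array(c['tvec'])
    T=np.eye(4);T[:3,:3]=R.from_rotvec(st['eef_rot']).as_matrix();T[:3,3]=st['tcp_pos']
    M=np.linalg.inv(T@np.array(c['mount'])); return M[:3,:3],M[:3,3]
def proj(c,P,st=None):
    r,t=ext(c,st); return cv2.projectPoints(np.float64(P).reshape(-1,1,3),R.from_matrix(r).as_rotvec(),t,K(c),D(c))[0][:,0]
def onz(c,uv,z,st=None):
    r,t=ext(c,st); u=cv2.undistortPoints(np.float64(uv).reshape(-1,1,2),K(c),D(c))[:,0]
    d=np.c_[u,np.ones(len(u))]@r; o=-r.T@t
    return o+d*((z-o[2])/d[:,2])[:,None]
def save(c,name,box=None):
    f=c['frame'][:,:,::-1]
    if box:
        x0,y0,x1,y1,s=box; f=cv2.resize(f[y0:y1,x0:x1],None,fx=s,fy=s,interpolation=cv2.INTER_CUBIC)
    cv2.imwrite('pics/'+name,f)
E
python3 - <<'E'
from h import *
t=capture('top'); s=capture('side')
save(t,'topc.png',(245,155,375,250,6)); save(s,'sidec.png',(220,215,340,325,5))
E
```

```text
(no output)
```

View pics/topc.png

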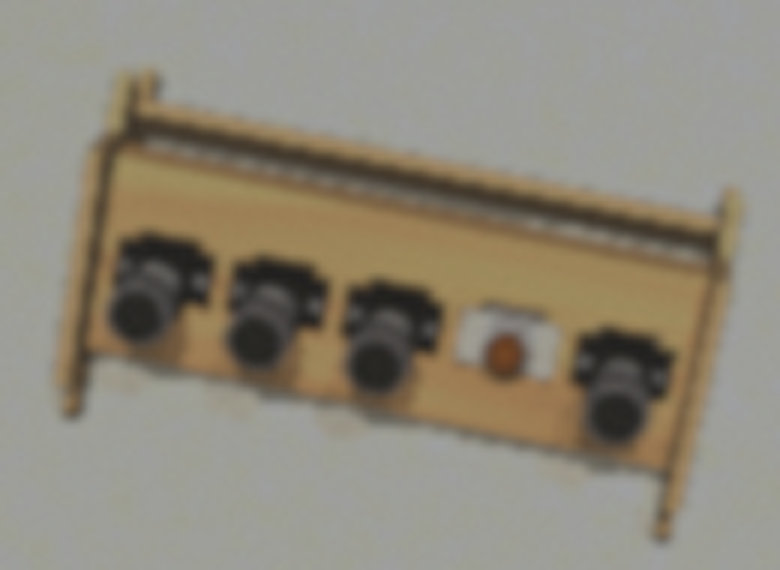

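View pics/sidec.png

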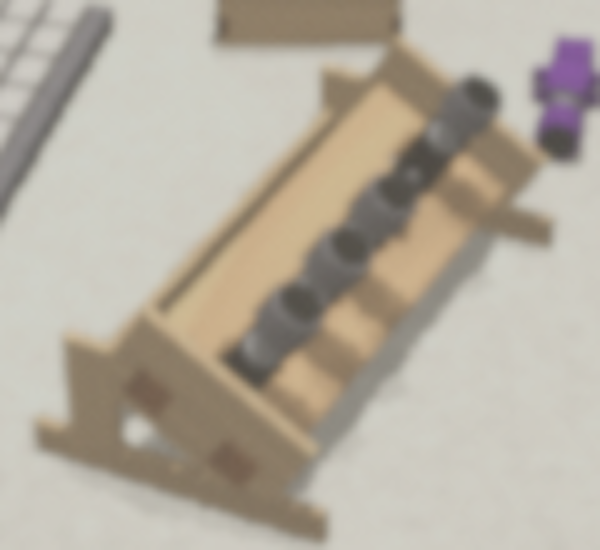

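In the top crop the heads are at (140,312), (258,340), (377,367) and (615,412). The amber lens, in the 4th slot at y=-42, is at (505,355). So the latches sit at y=84, 42, 0 and -84. Now I'll fit the rack pose and the bins.

Run:
```python
from h import *
from scipy.optimize import least_squares
t=capture('top'); s=capture('side')
ys=[84,42,0,-84]
ut=(np.array([(140,312),(258,340),(377,367),(615,412)])+.5)/6-.5+[245,155]
us=(np.array([(300,302),(349,245),(394,188),(481,97)])+.5)/5-.5+[220,215]
L=np.array([[-23.7,y,93.7] for y in ys])
def W(p): return L@R.from_rotvec([0,0,p[2]]).as_matrix().T+[p[0],p[1],p[3]]
for nm,f in (('top',lambda p:np.r_[(proj(t,W([*p,0]))-ut).ravel()]),('side',lambda p:(proj(s,W([*p,0]))-us).ravel()),('both',lambda p:np.r_[(proj(t,W([*p,0]))-ut).ravel(),(proj(s,W([*p,0]))-us).ravel()])):
    r=least_squares(f,[550,0,-.2]); print(nm,r.x,np.round(r.fun,1))
print(onz(t,ut,93.7)[:,:2])
# bins
for nm,c in (('red',[(119,240),(190,238),(191,326),(119,328)]),('blue',[(456,243),(522,254),(511,340),(441,326)])):
    p=onz(t,c,60); print(nm,p.mean(0),p.round())
for n,uv in (('planter',(438,165)),('cup',(197,155)),('board',(288,300)),('servo',(351,301)),('phone',(493,194))): print(n,onz(t,[uv],40))
w=capture('wrist'); print(w['mount'],w['fx'],w['k1']); save(w,'w0.png')
```

```text
top [ 6.27321784e+02  3.29193068e+01 -1.84503538e-01] [-0.4  0.3 -0.1 -0.2  0.  -0.5  0.4  0.4]
side [ 6.29069190e+02  3.11520355e+01 -1.86777755e-01] [-0.1 -0.  -0.1  0.1  0.2  0.8  0.1 -0.9]
both [ 6.28064452e+02  3.25376059e+01 -1.85979143e-01] [-0.2 -0.1  0.1 -0.6  0.2 -0.9  0.6  0.1  0.2  0.5  0.2  0.5  0.5  1.2
  0.3 -0.5]
[[620.08661405 119.10233351]
 [611.32618464  78.31389066]
 [602.95313268  37.30918153]
 [589.407052   -44.37969454]]
red [460.76341398 350.69794447  60.        ] [[548. 433.  60.]
 [556. 283.  60.]
 [374. 269.  60.]
 [366. 417.  60.]]
blue [ 461.441959   -331.67933479   60.        ] [[ 560. -278.   60.]
 [ 540. -418.   60.]
 [ 360. -388.   60.]
 [ 386. -243.   60.]]
planter [[ 736.86761492 -247.12170268   40.        ]]
cup [[745.05682606 285.90365326  40.        ]]
board [[432.6065342   74.01454342  40.        ]]
servo [[433.7377941  -58.41344456  40.        ]]
phone [[ 674.21891614 -367.77543482   40.        ]]
[[-1.23075971e-04 -2.82461302e-01  9.59278686e-01  2.00639391e+01]
 [-1.08536506e-03 -9.59278091e-01 -2.82461266e-01  7.12902521e+01]
 [ 9.99999403e-01 -1.07593176e-03 -1.88509544e-04  1.41933864e+00]
 [ 0.00000000e+00  0.00000000e+00  0.00000000e+00  1.00000000e+00]] 373.5066155772797 0.025737487616393693
```

View pics/w0.png

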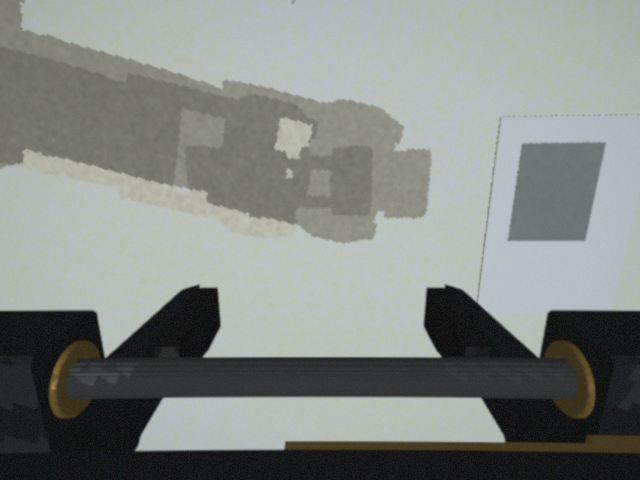

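```bash
cat >> h.py <<'E'
RK=np.array([628.,32.5,0]); YAW=-0.186
Rr=R.from_rotvec([0,0,YAW])
ax=np.array([-.5227,0,.8525])
def tool(yaw,sgn,tilt=0.55):
    x=np.array([np.sin(tilt),0,-np.cos(tilt)]); z=sgn*np.array([np.cos(tilt),0,np.sin(tilt)])
    return R.from_rotvec([0,0,yaw])*R.from_matrix(np.c_[x,np.cross(z,x),z])
def slot(y,up=0): # grasp point target above head
    return RK+Rr.apply(np.array([-19.,y,86.])+up*ax)
def go(g,Rt,st=None,pr=True):
    st=st or readout.get_state()
    R0=R.from_rotvec(st['eef_rot']); tcp=g-147*Rt.as_matrix()[:,0]
    d=R0.inv().apply(tcp-st['tcp_pos']); w=(R0.inv()*Rt).as_rotvec()
    if pr: print('shift',d.round(1),'turn',w.round(3),'rows',round(np.linalg.norm(d)/50,1),round(np.linalg.norm(w)/.15,1),'tcp',tcp.round())
    return d,w
E
python3 - <<'E'
from h import *
print(R.from_rotvec(readout.get_state()['eef_rot']).as_matrix().round(2))
for s in(1,-1): go(slot(-84,70),tool(YAW,s))
for y in(84,42,0,-84): print(slot(y))
E
```

```text
[[-0.    0.92  0.39]
 [ 0.    0.39 -0.92]
 [-1.    0.   -0.  ]]
shift [ 133.7  435.  -315. ] turn [-0.962 -0.504  0.271] rows 11.1 7.5 tcp [482. -26. 271.]
shift [ 133.7  435.  -315. ] turn [2.089 0.317 0.59 ] rows 11.1 14.6 tcp [482. -26. 271.]
[624.86178328 118.56481044  86.        ]
[617.09474942  77.28923431  86.        ]
[609.32771556  36.01365818  86.        ]
[593.79364784 -46.53749409  86.        ]
```

Run:
```python
from h import *
go(slot(-84,100),tool(YAW,1))
```

```text
shift [ 108.1  421.9 -323.6] turn [-0.962 -0.504  0.271] rows 10.9 7.5 tcp [467. -23. 297.]
```

Emit:
arm_command --plan '[[[108,422,-323.5,-0.962,-0.504,0.271,0.3],[108,422,-323.5,-0.962,-0.504,0.271,0.3],[108,422,-323.5,-0.962,-0.504,0.271,0.3],[108,422,-323.5,-0.962,-0.504,0.271,0.3],[108,422,-323.5,-0.962,-0.504,0.271,0.3],[108,422,-323.5,-0.962,-0.504,0.271,0.3],[108,422,-323.5,-0.962,-0.504,0.271,0.3],[108,422,-323.5,-0.962,-0.504,0.271,0.3],[108,422,-323.5,-0.962,-0.504,0.271,0.3],[108,422,-323.5,-0.962,-0.504,0.271,0.3],[108,422,-323.5,-0.962,-0.504,0.271,0.3],[108,422,-323.5,-0.962,-0.504,0.271,0.3]]]' --newtons 30

```text
t: 1.55
tcp_pos: [468.0, -19.1, 295.7]
eef_rot: [0.093, 1.02, -0.165]
wrist_force: [-0.6, -0.2, -0.3]
width: 0.651
```

Run:
```python
from h import *
st=readout.get_state(); w=capture('wrist'); go(slot(-84,100),tool(YAW,1),st)
f=w['frame'][:,:,::-1].copy()
L=[]
for y in (84,42,0,-84):
    for a in (0,9): L.append(slot(y,a))
p=proj(w,L,st); print(p.round())
for i,q in enumerate(p): cv2.drawMarker(f,(int(q[0]),int(q[1])),(0,0,255) if i%2 else (0,255,0),cv2.MARKER_CROSS,10,1)
cv2.imwrite('pics/w1.png',f)
```

```text
shift [-0.9 -3.7  0.1] turn [ 0.004 -0.002 -0.003] rows 0.1 0.0 tcp [467. -23. 297.]
[[325. -64.]
 [325. -73.]
 [324.  31.]
 [324.  27.]
 [324. 114.]
 [324. 113.]
 [323. 253.]
 [323. 258.]]
```

View pics/w1.png

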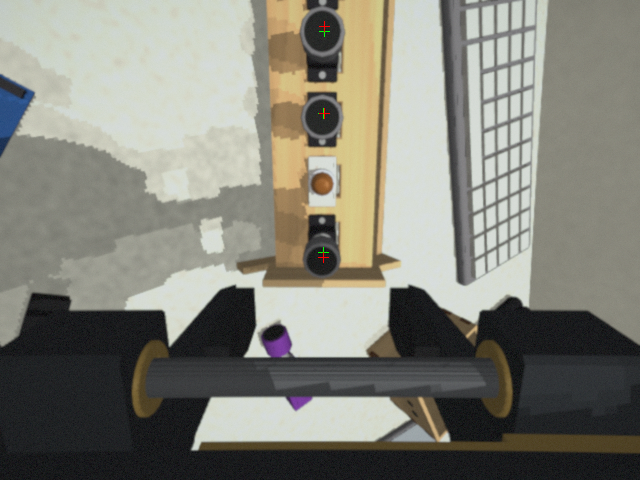

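The predicted marks sit within about 2 mm of the heads seen at (322,32), (322,117) and (321,260). The amber lamp is at (322,184) and will be skipped, and the purple decoy at (277,340) is on the desk. I'll nudge the model and descend on the latch in the y=-84 slot.

```bash
cat >> h.py <<'E'
RK=RK+Rr.apply([-0.6,-1.5,0])
E
python3 - <<'E'
from h import *
go(slot(-84,0),tool(YAW,1))
E
```

```text
shift [99.2 -3.5 -0.3] turn [ 0.004 -0.002 -0.002] rows 2.0 0.0 tcp [517. -34. 211.]
```

Emit:
arm_command --plan '[[[0,-3.5,-0.3,0,0,0,0.3],[35,-3.5,-0.3,0,0,0,0.3],[70,-3.5,-0.3,0,0,0,0.3],[99,-3.5,-0.3,0,0,0,0.3],[99,-3.5,-0.3,0,0,0,0.3],[99,-3.5,-0.3,0,0,0,-0.7],[99,-3.5,-0.3,0,0,0,-0.7],[99,-3.5,-0.3,0,0,0,-0.7],[99,-3.5,-0.3,0,0,0,-0.7],[99,-3.5,-0.3,0,0,0,-0.7],[99,-3.5,-0.3,0,0,0,-0.7]]]' --newtons 30

```text
t: 2.7
tcp_pos: [516.9, -35.7, 212.8]
eef_rot: [0.094, 1.017, -0.17]
wrist_force: [-5.1, 1.3, 6.9]
width: 0.259
```

```bash
cat >> h.py <<'E'
def fax(st=None):
    st=st or readout.get_state(); x=R.from_rotvec(st['eef_rot']).as_matrix()[:,0]
    print('t',st['t'],'width mm',round(st['width']*88,1),'F along tool',R.from_rotvec(st['eef_rot']).inv().apply(st['wrist_force']).round(1))
E
python3 - <<'E'
from h import *
fax(); go(slot(-84,0),tool(YAW,1))
save(capture('side'),'s1.png',(220,195,360,325,5)); save(capture('wrist'),'w2.png')
E
```

```text
t 2.7 width mm 22.8 F along tool [-8.6  0.3 -0.9]
shift [ 1.3  2.1 -0.7] turn [0.    0.001 0.   ] rows 0.1 0.0 tcp [517. -34. 211.]
```

View pics/w2.png

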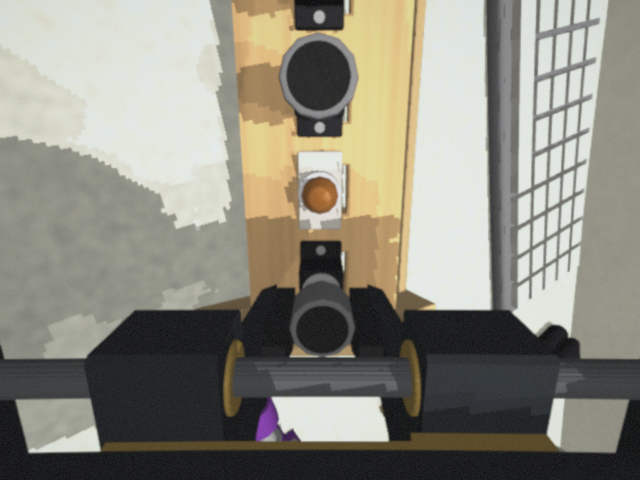

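The wrist view shows the pads on the head at (322,325). The axial force is already 8.6 N. I'll push in 4 mm more and read it.

Emit:
arm_command --plan '[[[2,0,0,0,0,0,-0.7],[4,0,0,0,0,0,-0.7],[4,0,0,0,0,0,-0.7],[4,0,0,0,0,0,-0.7],[4,0,0,0,0,0,-0.7]]]'

```text
t: 3.3
tcp_pos: [518.9, -36.1, 209.4]
eef_rot: [0.094, 1.017, -0.17]
wrist_force: [-8.5, 0.2, 9.5]
width: 0.262
```

Run:
```python
from h import *
fax(); go(slot(-84,0),tool(YAW,1))
```

```text
t 3.3 width mm 23.0 F along tool [-12.5  -1.4  -2.1]
shift [-2.6  2.1 -0.6] turn [0. 0. 0.] rows 0.1 0.0 tcp [517. -34. 211.]
```

12.5 N, still short of the stop, so this latch is stiff and goes to the red bin. I'll work out the lift and carry.

```bash
cat >> h.py <<'E'
RED=np.array([461,351,0.]); BLUE=np.array([461,-332,0.])
E
python3 - <<'E'
from h import *
T=tool(YAW,1)
go(slot(-84,125),T); go(RED+[-20,-28,200],T); go(RED+[-20,-28,92],T)
E
```

```text
shift [-127.6    2.    -0.6] turn [0. 0. 0.] rows 2.6 0.0 tcp [453. -22. 318.]
shift [-213.9  338.4 -126.6] turn [0. 0. 0.] rows 8.4 0.0 tcp [365. 337. 325.]
shift [-121.8  338.5 -183.1] turn [0. 0. 0.] rows 8.1 0.0 tcp [365. 337. 217.]
```

Emit:
arm_command --plan '[[[-15,0,0,0,0,0,-0.7],[-45,0,0,0,0,0,-0.7],[-85,0,0,0,0,0,-0.7],[-127,0,0,0,0,0,-0.7],[-135,30,-10,0,0,0,-0.7],[-214,338,-127,0,0,0,-0.7],[-214,338,-127,0,0,0,-0.7],[-214,338,-127,0,0,0,-0.7],[-214,338,-127,0,0,0,-0.7],[-214,338,-127,0,0,0,-0.7],[-214,338,-127,0,0,0,-0.7],[-214,338,-127,0,0,0,-0.7]]]'

```text
t: 4.5
tcp_pos: [364.0, 339.1, 324.9]
eef_rot: [0.094, 1.018, -0.169]
wrist_force: [0.7, -1.5, -0.8]
width: 0.256
```

Run:
```python
from h import *
T=tool(YAW,1)
fax(); go(RED+[-20,-28,200],T);go(RED+[-20,-28,92],T)
save(capture('side'),'s2.png'); print(readout.get_state()['joint_pos'].round(2))
```

```text
t 4.5 width mm 22.5 F along tool [ 1.2 -1.4  0.4]
shift [ 0.5 -1.6  1.7] turn [ 0.001  0.    -0.   ] rows 0.0 0.0 tcp [365. 337. 325.]
shift [ 92.6  -1.5 -54.7] turn [ 0.001  0.    -0.   ] rows 2.2 0.0 tcp [365. 337. 217.]
[ 0.58  0.3   1.77 -0.57  0.73  1.13]
```

View pics/s2.png

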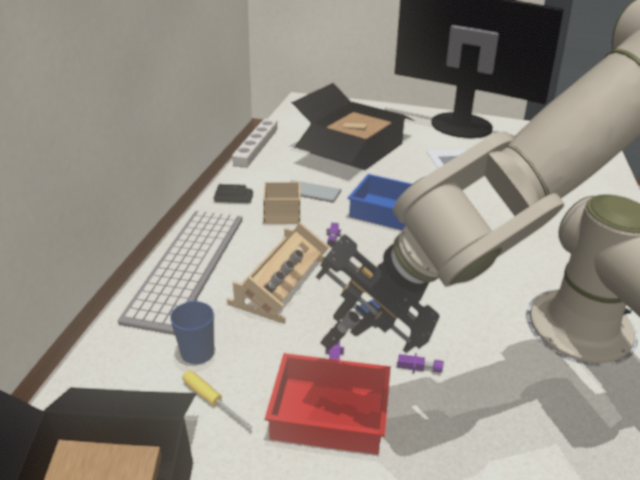

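The latch is held and carried to near the red bin, whose rim is around (330,385) in the side view. I'll cross-check the bin centres in this view before lowering.

Run:
```python
from h import *
c=capture('side')
p=onz(c,[(279,357),(390,364),(384,436),(270,423)],60); print(p.round(),p.mean(0))
p=onz(c,[(367,178),(433,187),(418,219),(350,202)],60); print(p.round(),p.mean(0))
print(proj(c,[RED+[-20,-28,92],RED+[20,-28,30]]))
```

```text
[[566. 301.  60.]
 [377. 267.  60.]
 [362. 422.  60.]
 [537. 443.  60.]] [460.8131359  358.07816864  60.        ]
[[ 538. -397.   60.]
 [ 361. -398.   60.]
 [ 383. -225.   60.]
 [ 556. -258.   60.]] [ 459.50297961 -319.45259119   60.        ]
[[348.14395507 366.88587576]
 [323.32500069 387.72982184]]
```

Emit:
arm_command --plan '[[[40,4,-24,0,0,0,-0.7],[75,4,-44,0,0,0,-0.7],[92,4,-54,0,0,0,-0.7],[92,4,-54,0,0,0,-0.7],[92,4,-54,0,0,0,-0.7],[92,4,-54,0,0,0,0.3],[92,4,-54,0,0,0,0.3],[92,4,-54,0,0,0,0.3],[92,4,-54,0,0,0,0.3],[50,4,-28,0,0,0,0.3],[0,4,0,0,0,0,0.3],[0,4,0,0,0,0,0.3]]]'

```text
t: 5.8
tcp_pos: [366.5, 341.2, 330.3]
eef_rot: [0.1, 1.01, -0.166]
wrist_force: [1.0, 0.0, 0.4]
width: 0.653
```

Run:
```python
from h import *
T=tool(YAW,1)
fax(); 
for y in(84,42,0): go(slot(y,110),T)
go(slot(84,0),T)
save(capture('side'),'s3.png',(200,280,460,460,3));
```

```text
t 5.8 width mm 57.4 F along tool [0.2 0.2 1. ]
shift [ 105.  -172.8  123.2] turn [-0.003  0.007 -0.006] rows 4.7 0.1 tcp [492. 142. 305.]
shift [ 104.8 -214.8  123.3] turn [-0.003  0.007 -0.006] rows 5.4 0.1 tcp [484. 101. 305.]
shift [ 104.5 -256.8  123.5] turn [-0.003  0.007 -0.006] rows 6.1 0.1 tcp [476.  59. 305.]
shift [ 215.  -173.4  122.5] turn [-0.003  0.007 -0.006] rows 6.0 0.1 tcp [548. 131. 211.]
```

View pics/s3.png

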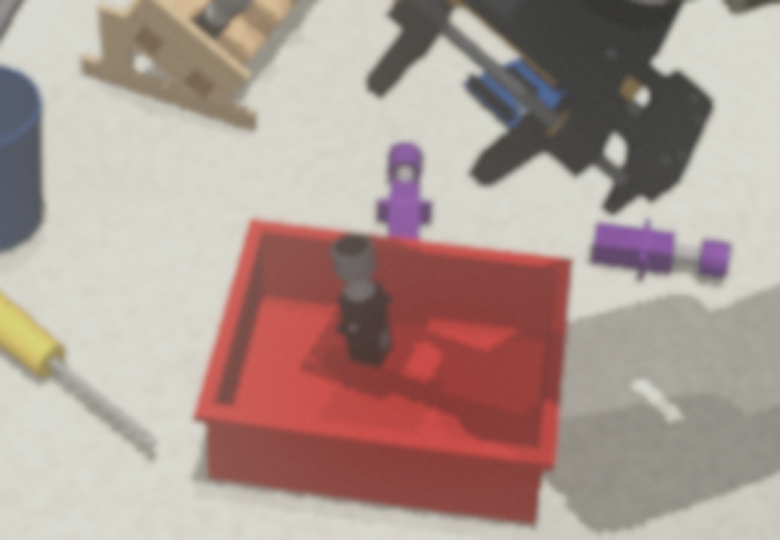

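The latch stands or leans inside the red bin (head at crop (355,250)). I'll recheck it later. Next is the y=84 latch.

Emit:
arm_command --plan '[[[105,-173,123,-0.003,0.007,-0.006,0.3],[105,-173,123,-0.003,0.007,-0.006,0.3],[105,-173,123,-0.003,0.007,-0.006,0.3],[105,-173,123,-0.003,0.007,-0.006,0.3],[105,-173,123,-0.003,0.007,-0.006,0.3],[105,-173,123,-0.003,0.007,-0.006,0.3],[105,-173,123,-0.003,0.007,-0.006,0.3],[105,-173,123,-0.003,0.007,-0.006,0.3]]]'

```text
t: 6.65
tcp_pos: [490.4, 141.9, 299.0]
eef_rot: [0.089, 1.027, -0.173]
wrist_force: [-0.3, 0.6, 0.1]
width: 0.65
```

Run:
```python
from h import *
T=tool(YAW,1)
st=readout.get_state(); w=capture('wrist'); save(w,'w3.png')
print(proj(w,[slot(84,9),slot(42,9),slot(0,9)],st))
fax(); go(slot(84,0),T)
save(capture('side'),'s4.png',(250,330,400,450,4));
```

```text
[[332.97190438 244.63874006]
 [332.23000908 305.48527885]
 [331.56838264 360.83912013]]
t 6.7 width mm 57.1 F along tool [ 0.8 -1.1  0.1]
shift [105.7   0.7   5.3] turn [ 0.004 -0.008  0.006] rows 2.1 0.1 tcp [548. 131. 211.]
```

View pics/w3.png

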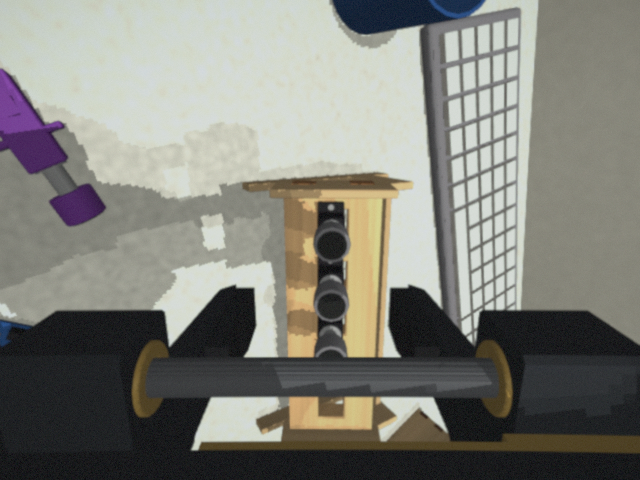

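View pics/s4.png

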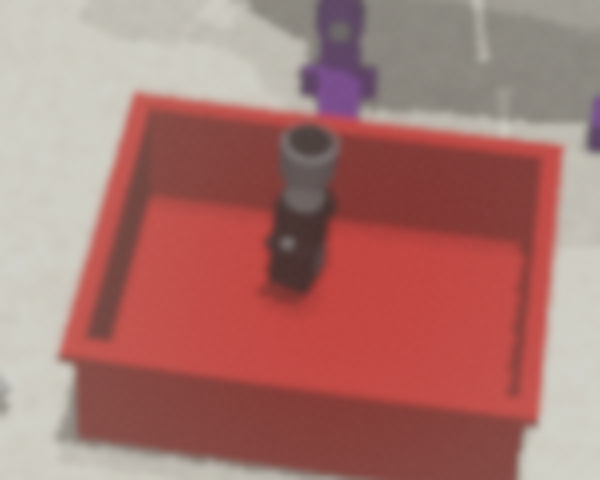

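The wrist view shows the head at (331,243) against a predicted (333,245), so the alignment is good. The first latch stands upright in the middle of the red bin. Descending on y=84.

Emit:
arm_command --plan '[[[0,0.7,5,0.004,-0.008,0.006,0.3],[35,0.7,5,0.004,-0.008,0.006,0.3],[70,0.7,5,0.004,-0.008,0.006,0.3],[105,0.7,5,0.004,-0.008,0.006,0.3],[105,0.7,5,0.004,-0.008,0.006,0.3],[105,0.7,5,0.004,-0.008,0.006,0.3],[105,0.7,5,0.004,-0.008,0.006,0.3],[105,0.7,5,0.004,-0.008,0.006,-0.7],[105,0.7,5,0.004,-0.008,0.006,-0.7],[105,0.7,5,0.004,-0.008,0.006,-0.7],[105,0.7,5,0.004,-0.008,0.006,-0.7]]]'

```text
t: 7.85
tcp_pos: [548.5, 130.4, 212.6]
eef_rot: [0.096, 1.016, -0.17]
wrist_force: [-0.1, 1.6, -0.2]
width: 0.312
```

Run:
```python
from h import *
T=tool(YAW,1)
fax(); go(slot(84,0),T)
```

```text
t 7.85 width mm 27.5 F along tool [-0.1  1.6 -0.4]
shift [ 1.   1.  -0.8] turn [-0.001  0.001  0.   ] rows 0.0 0.0 tcp [548. 131. 211.]
```

Emit:
arm_command --plan '[[[2,0,0,0,0,0,-0.7],[4,0,0,0,0,0,-0.7],[5,0,0,0,0,0,-0.7],[5,0,0,0,0,0,-0.7],[5,0,0,0,0,0,-0.7],[5,0,0,0,0,0,-0.7]]]'

```text
t: 8.45
tcp_pos: [551.1, 129.9, 208.0]
eef_rot: [0.096, 1.017, -0.17]
wrist_force: [-2.3, 0.3, 3.8]
width: 0.256
```

Run:
```python
from h import *
T=tool(YAW,1)
fax(); go(slot(84,0),T); go(slot(84,125),T)
for B in (RED,BLUE):
  for dy in (-28,28):
    go(B+[-20,dy,200],T)
```

```text
t 8.45 width mm 22.5 F along tool [-4.4 -0.2 -0. ]
shift [-4.3  1.  -0.7] turn [-0.001  0.001  0.   ] rows 0.1 0.0 tcp [548. 131. 211.]
shift [-129.3    0.9   -0.6] turn [-0.001  0.001  0.   ] rows 2.6 0.0 tcp [484. 143. 318.]
shift [-215.5  169.2 -126.9] turn [-0.001  0.001  0.   ] rows 6.0 0.0 tcp [365. 337. 325.]
shift [-221.   224.2 -135.8] turn [-0.001  0.001  0.   ] rows 6.9 0.0 tcp [365. 393. 325.]
shift [-149.2 -501.9  -18.6] turn [-0.001  0.001  0.   ] rows 10.5 0.0 tcp [ 365. -346.  325.]
shift [-154.7 -446.9  -27.4] turn [-0.001  0.001  0.   ] rows 9.5 0.0 tcp [ 365. -290.  325.]
```

Emit:
arm_command --plan '[[[2,0,0,0,0,0,-0.7],[2,0,0,0,0,0,-0.7],[2,0,0,0,0,0,-0.7]]]'

```text
t: 8.75
tcp_pos: [552.2, 129.7, 206.2]
eef_rot: [0.096, 1.017, -0.17]
wrist_force: [-2.5, 0.4, 4.4]
width: 0.256
```

Run:
```python
from h import *
T=tool(YAW,1)
fax(); go(slot(84,0),T); go(slot(84,125),T)
for dy in (-28,28):
    go(BLUE+[-20,dy,200],T)
```

```text
t 8.75 width mm 22.5 F along tool [-5.1 -0.1  0.2]
shift [-6.4  1.  -0.7] turn [-0.001  0.001  0.   ] rows 0.1 0.0 tcp [548. 131. 211.]
shift [-131.4    1.    -0.6] turn [-0.001  0.001  0.   ] rows 2.6 0.0 tcp [484. 143. 318.]
shift [-151.3 -501.9  -18.5] turn [-0.001  0.001  0.   ] rows 10.5 0.0 tcp [ 365. -346.  325.]
shift [-156.7 -446.8  -27.4] turn [-0.001  0.001  0.   ] rows 9.5 0.0 tcp [ 365. -290.  325.]
```

Only 5.1 N at about 6 mm: weak, so it goes to the blue bin.

Emit:
arm_command --plan '[[[-15,0,0,0,0,0,-0.7],[-45,0,0,0,0,0,-0.7],[-85,0,0,0,0,0,-0.7],[-131,0,0,0,0,0,-0.7],[-135,-30,-2,0,0,0,-0.7],[-157,-447,-27,0,0,0,-0.7],[-157,-447,-27,0,0,0,-0.7],[-157,-447,-27,0,0,0,-0.7],[-157,-447,-27,0,0,0,-0.7],[-157,-447,-27,0,0,0,-0.7],[-157,-447,-27,0,0,0,-0.7],[-157,-447,-27,0,0,0,-0.7]]]'

```text
t: 9.95
tcp_pos: [385.4, -215.8, 324.7]
eef_rot: [0.096, 1.017, -0.171]
wrist_force: [1.3, 0.4, -1.6]
width: 0.259
```

Run:
```python
from h import *
T=tool(YAW,1)
fax(); go(BLUE+[-20,28,200],T);go(BLUE+[-20,28,88],T)
```

```text
t 9.95 width mm 22.8 F along tool [2.  0.6 0.2]
shift [ -3.6 -76.4  -4.6] turn [-0.001  0.001  0.   ] rows 1.5 0.0 tcp [ 365. -290.  325.]
shift [ 91.8 -76.4 -63.2] turn [-0.001  0.001  0.   ] rows 2.7 0.0 tcp [ 365. -290.  213.]
```

Emit:
arm_command --plan '[[[-3.5,-60,-4.5,0,0,0,-0.7],[-3.5,-60,-4.5,0,0,0,-0.7],[-3.5,-60,-4.5,0,0,0,-0.7],[-3.5,-60,-4.5,0,0,0,-0.7]]]'

```text
t: 10.35
tcp_pos: [369.9, -270.9, 325.0]
eef_rot: [0.096, 1.018, -0.169]
wrist_force: [-0.2, -0.0, -0.0]
width: 0.257
```

Run:
```python
from h import *
T=tool(YAW,1)
save(capture('top'),'t5.png')
fax(); go(BLUE+[-20,28,200],T);go(BLUE+[-20,28,88],T)
```

```text
t 10.4 width mm 22.9 F along tool [ 0.6 -0.  -0. ]
shift [ -0.7 -19.8  -0.7] turn [-0.     0.    -0.001] rows 0.4 0.0 tcp [ 365. -290.  325.]
shift [ 94.7 -19.9 -59.3] turn [-0.     0.    -0.001] rows 2.3 0.0 tcp [ 365. -290.  213.]
```

View pics/t5.png

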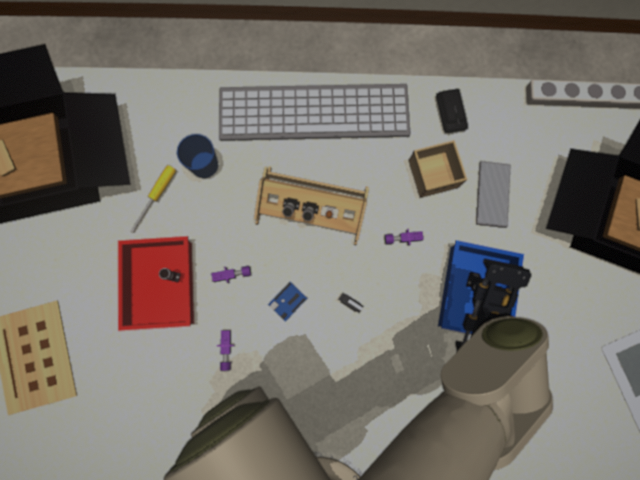

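The red bin holds one latch at (172,274). In the rack, the two end slots are empty and two latches and the lamp remain. Lowering into the blue bin.

Emit:
arm_command --plan '[[[20,-20,-20,0,0,0,-0.7],[60,-20,-40,0,0,0,-0.7],[94,-20,-59,0,0,0,-0.7],[94,-20,-59,0,0,0,-0.7],[94,-20,-59,0,0,0,-0.7],[94,-20,-59,0,0,0,0.3],[94,-20,-59,0,0,0,0.3],[94,-20,-59,0,0,0,0.3],[94,-20,-59,0,0,0,0.3],[50,-20,-32,0,0,0,0.3],[0,-20,0,0,0,0,0.3],[0,-20,0,0,0,0,0.3]]]'

```text
t: 11.6
tcp_pos: [366.4, -291.9, 330.4]
eef_rot: [0.09, 1.012, -0.174]
wrist_force: [-0.3, 0.6, -0.2]
width: 0.651
```

Run:
```python
from h import *
T=tool(YAW,1)
fax(); go(slot(0,110),T)
save(capture('side'),'s6.png',(330,160,450,250,6))
```

```text
t 11.6 width mm 57.3 F along tool [-0.1  0.5 -0.5]
shift [ 42.  365.9  24. ] turn [0.002 0.007 0.006] rows 7.4 0.1 tcp [476.  59. 305.]
```

View pics/s6.png

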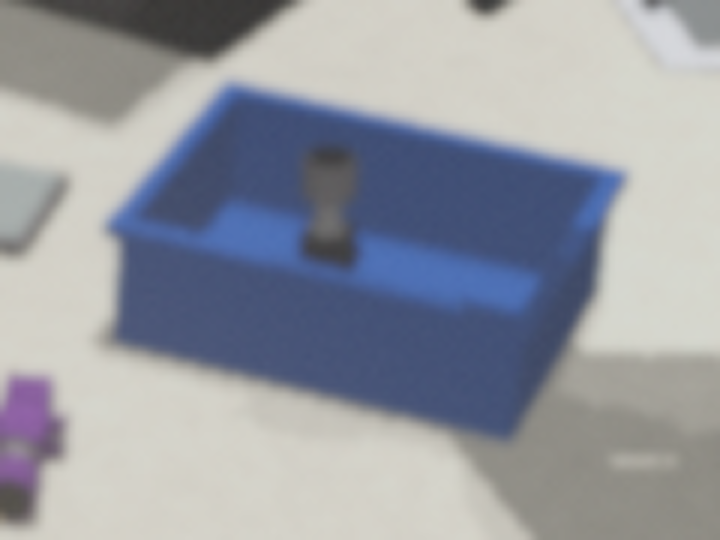

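The weak latch stands inside the blue bin (head at crop (330,170)). Next is the y=0 slot.

Emit:
arm_command --plan '[[[42,366,24,0.002,0.007,0.006,0.3],[42,366,24,0.002,0.007,0.006,0.3],[42,366,24,0.002,0.007,0.006,0.3],[42,366,24,0.002,0.007,0.006,0.3],[42,366,24,0.002,0.007,0.006,0.3],[42,366,24,0.002,0.007,0.006,0.3],[42,366,24,0.002,0.007,0.006,0.3],[42,366,24,0.002,0.007,0.006,0.3],[42,366,24,0.002,0.007,0.006,0.3],[42,366,24,0.002,0.007,0.006,0.3],[42,366,24,0.002,0.007,0.006,0.3]]]'

```text
t: 12.75
tcp_pos: [475.6, 59.4, 301.6]
eef_rot: [0.102, 1.025, -0.167]
wrist_force: [0.3, -0.5, 0.1]
width: 0.645
```

Run:
```python
from h import *
T=tool(YAW,1)
st=readout.get_state(); w=capture('wrist'); save(w,'w6.png')
print(proj(w,[slot(42,9),slot(0,9)],st).round())
fax(); go(slot(0,0),T)
```

```text
[[329. 181.]
 [329. 248.]]
t 12.8 width mm 57.3 F along tool [-0.   0.3  0.4]
shift [107.6  -0.2   3.1] turn [-0.004 -0.007 -0.005] rows 2.2 0.1 tcp [533.  49. 211.]
```

View pics/w6.png

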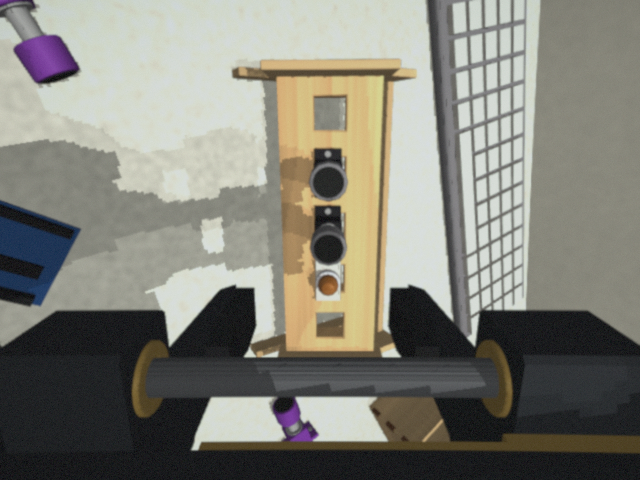

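The head in the y=0 slot is seen at (328,246) against a predicted (329,248), so it is aligned. The lamp at (327,284) sits lower. Descending and gripping.

Emit:
arm_command --plan '[[[0,0,3,-0.004,-0.007,-0.005,0.3],[35,0,3,-0.004,-0.007,-0.005,0.3],[70,0,3,-0.004,-0.007,-0.005,0.3],[107,0,3,-0.004,-0.007,-0.005,0.3],[107,0,3,-0.004,-0.007,-0.005,0.3],[107,0,3,-0.004,-0.007,-0.005,0.3],[107,0,3,-0.004,-0.007,-0.005,-0.7],[107,0,3,-0.004,-0.007,-0.005,-0.7],[107,0,3,-0.004,-0.007,-0.005,-0.7],[107,0,3,-0.004,-0.007,-0.005,-0.7],[107,0,3,-0.004,-0.007,-0.005,-0.7],[107,0,3,-0.004,-0.007,-0.005,-0.7]]]'

```text
t: 14.0
tcp_pos: [532.8, 50.2, 212.6]
eef_rot: [0.094, 1.017, -0.168]
wrist_force: [-4.8, -0.1, 5.3]
width: 0.257
```

Run:
```python
from h import *
T=tool(YAW,1)
fax(); go(slot(0,0),T)
```

```text
t 14.0 width mm 22.6 F along tool [-6.9 -0.9 -1.2]
shift [ 1.3 -1.3 -0.3] turn [ 0.001  0.001 -0.001] rows 0.0 0.0 tcp [533.  49. 211.]
```

Emit:
arm_command --plan '[[[2,0,0,0,0,0,-0.7],[4,0,0,0,0,0,-0.7],[5,0,0,0,0,0,-0.7],[5,0,0,0,0,0,-0.7],[5,0,0,0,0,0,-0.7]]]'

```text
t: 14.5
tcp_pos: [535.3, 49.8, 208.6]
eef_rot: [0.094, 1.017, -0.168]
wrist_force: [-8.6, 1.2, 10.7]
width: 0.256
```

Run:
```python
from h import *
T=tool(YAW,1)
fax(); go(slot(0,0),T); go(slot(0,125),T)
for B in (RED,BLUE):
  for dy in (-28,33):
    go(B+[-20,dy,200],T)
```

```text
t 14.5 width mm 22.5 F along tool [-13.6  -0.4  -1.8]
shift [-3.5 -1.3 -0.4] turn [ 0.001  0.001 -0.001] rows 0.1 0.0 tcp [533.  49. 211.]
shift [-128.5   -1.3   -0.2] turn [ 0.001  0.001 -0.001] rows 2.6 0.0 tcp [469.  61. 318.]
shift [-214.5  251.3 -126. ] turn [ 0.001  0.001 -0.001] rows 7.1 0.0 tcp [365. 337. 325.]
shift [-220.4  311.3 -135.6] turn [ 0.001  0.001 -0.001] rows 8.1 0.0 tcp [365. 398. 325.]
shift [-148.8 -420.   -19.2] turn [ 0.001  0.001 -0.001] rows 8.9 0.0 tcp [ 365. -346.  325.]
shift [-154.7 -360.1  -28.7] turn [ 0.001  0.001 -0.001] rows 7.9 0.0 tcp [ 365. -285.  325.]
```

13.6 N: stiff, so it goes to the red bin.

Emit:
arm_command --plan '[[[-15,0,0,0,0,0,-0.7],[-45,0,0,0,0,0,-0.7],[-85,0,0,0,0,0,-0.7],[-128,0,0,0,0,0,-0.7],[-135,30,-10,0,0,0,-0.7],[-220,311,-135.5,0,0,0,-0.7],[-220,311,-135.5,0,0,0,-0.7],[-220,311,-135.5,0,0,0,-0.7],[-220,311,-135.5,0,0,0,-0.7],[-220,311,-135.5,0,0,0,-0.7],[-220,311,-135.5,0,0,0,-0.7],[-220,311,-135.5,0,0,0,-0.7]]]'

```text
t: 15.7
tcp_pos: [364.1, 400.9, 324.3]
eef_rot: [0.093, 1.017, -0.165]
wrist_force: [0.2, -0.6, -0.9]
width: 0.258
```

Run:
```python
from h import *
T=tool(YAW,1)
t=capture('top'); print(onz(capture('top'),[(165,271)],90), onz(t,[(176,276)],20))
save(t,'t7.png',(100,220,230,350,4)); save(capture('side'),'s7.png',(250,300,410,450,4))
fax(); go(RED+[-20,33,200],T); go(RED+[-20,33,92],T)
```

```text
[[482.18840221 321.99238205  90.        ]] [[478.61563896 318.25973437  20.        ]]
t 15.85 width mm 22.8 F along tool [ 1.2  0.2 -0.6]
shift [-1.1 -0.1  0.7] turn [ 0.003  0.    -0.001] rows 0.0 0.0 tcp [365. 398. 325.]
shift [ 91.    0.  -55.8] turn [ 0.003  0.    -0.001] rows 2.1 0.0 tcp [365. 398. 217.]
```

View pics/t7.png

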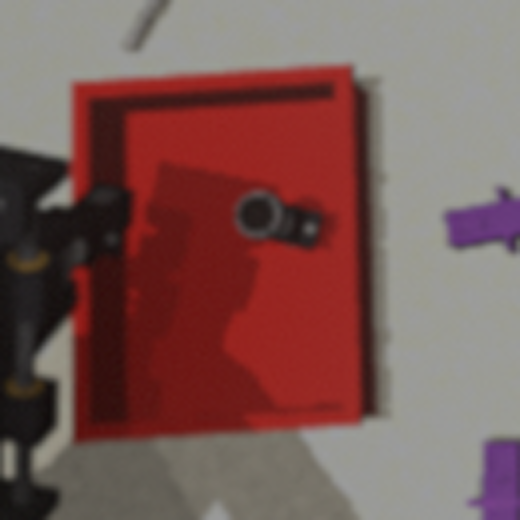

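View pics/s7.png

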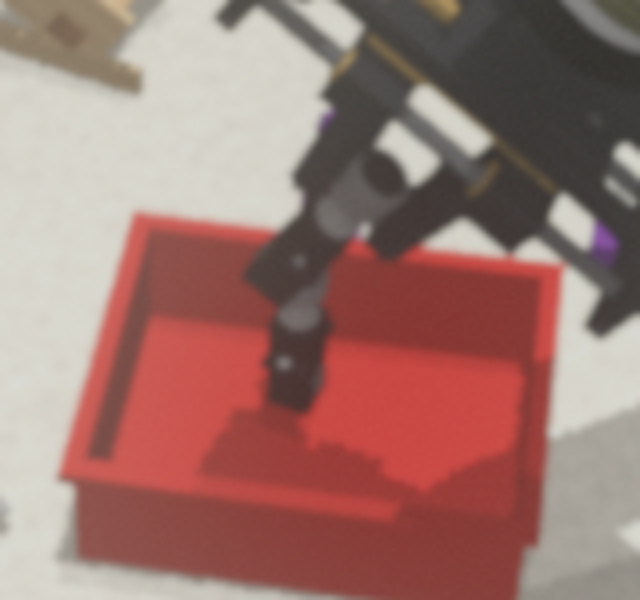

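The first stiff latch stands at about (481,320) mm. The new one comes down at y≈384, so the spacing is clear.

Emit:
arm_command --plan '[[[40,0,-24,0,0,0,-0.7],[75,0,-44,0,0,0,-0.7],[91,0,-56,0,0,0,-0.7],[91,0,-56,0,0,0,-0.7],[91,0,-56,0,0,0,-0.7],[91,0,-56,0,0,0,0.3],[91,0,-56,0,0,0,0.3],[91,0,-56,0,0,0,0.3],[91,0,-56,0,0,0,0.3],[50,0,-28,0,0,0,0.3],[0,0,0,0,0,0,0.3],[0,0,0,0,0,0,0.3]]]'

```text
t: 17.05
tcp_pos: [366.3, 398.3, 330.4]
eef_rot: [0.1, 1.01, -0.164]
wrist_force: [0.9, 0.3, 0.1]
width: 0.65
```

Run:
```python
from h import *
T=tool(YAW,1)
fax(); go(slot(42,110),T)
save(capture('side'),'s8.png',(250,300,410,450,4))
```

```text
t 17.05 width mm 57.2 F along tool [0.4 0.4 0.7]
shift [ 109.8 -271.1  132.3] turn [-0.002  0.007 -0.008] rows 6.4 0.1 tcp [484. 101. 305.]
```

View pics/s8.png

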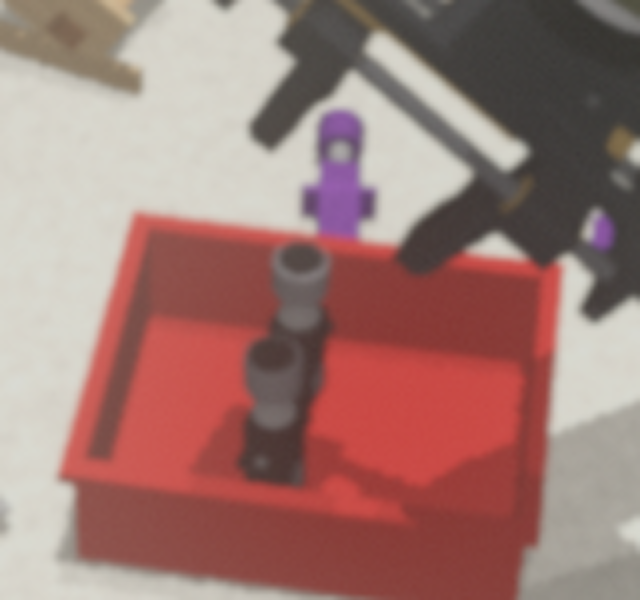

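Both latches stand inside the red bin (heads at crop (300,265) and (273,365)). Last is the y=42 slot.

Emit:
arm_command --plan '[[[110,-271,132,-0.002,0.007,-0.008,0.3],[110,-271,132,-0.002,0.007,-0.008,0.3],[110,-271,132,-0.002,0.007,-0.008,0.3],[110,-271,132,-0.002,0.007,-0.008,0.3],[110,-271,132,-0.002,0.007,-0.008,0.3],[110,-271,132,-0.002,0.007,-0.008,0.3],[110,-271,132,-0.002,0.007,-0.008,0.3],[110,-271,132,-0.002,0.007,-0.008,0.3],[110,-271,132,-0.002,0.007,-0.008,0.3],[110,-271,132,-0.002,0.007,-0.008,0.3]]]'

```text
t: 18.1
tcp_pos: [482.8, 101.2, 299.4]
eef_rot: [0.088, 1.026, -0.173]
wrist_force: [0.6, -0.3, -0.4]
width: 0.651
```

Run:
```python
from h import *
T=tool(YAW,1)
st=readout.get_state(); w=capture('wrist'); save(w,'w9.png')
print(proj(w,[slot(42,9)],st).round())
fax(); go(slot(42,0),T)
```

```text
[[332. 245.]]
t 18.15 width mm 57.2 F along tool [-0.2 -0.3 -0.8]
shift [106.    0.5   4.9] turn [ 0.004 -0.007  0.007] rows 2.1 0.1 tcp [541.  90. 211.]
```

View pics/w9.png

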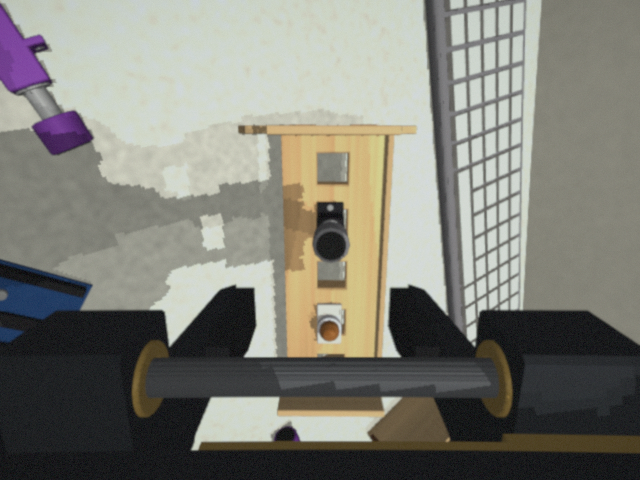

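The last head is at (331,243) against a predicted (332,245), so it is aligned. The lamp at (330,328) is still in place.

Emit:
arm_command --plan '[[[0,0.5,5,0.004,-0.007,0.007,0.3],[35,0.5,5,0.004,-0.007,0.007,0.3],[70,0.5,5,0.004,-0.007,0.007,0.3],[105.5,0.5,5,0.004,-0.007,0.007,0.3],[105.5,0.5,5,0.004,-0.007,0.007,0.3],[105.5,0.5,5,0.004,-0.007,0.007,0.3],[105.5,0.5,5,0.004,-0.007,0.007,-0.7],[105.5,0.5,5,0.004,-0.007,0.007,-0.7],[105.5,0.5,5,0.004,-0.007,0.007,-0.7],[105.5,0.5,5,0.004,-0.007,0.007,-0.7],[105.5,0.5,5,0.004,-0.007,0.007,-0.7],[105.5,0.5,5,0.004,-0.007,0.007,-0.7]]]'

```text
t: 19.35
tcp_pos: [541.1, 89.0, 212.4]
eef_rot: [0.096, 1.017, -0.17]
wrist_force: [-1.7, 0.3, 2.3]
width: 0.256
```

Run:
```python
from h import *
T=tool(YAW,1)
fax(); go(slot(42,0),T)
```

```text
t 19.35 width mm 22.5 F along tool [-2.9  0.  -0.2]
shift [ 0.6  1.1 -1. ] turn [-0.001  0.001  0.   ] rows 0.0 0.0 tcp [541.  90. 211.]
```

Emit:
arm_command --plan '[[[2,0,0,0,0,0,-0.7],[4,0,0,0,0,0,-0.7],[5,0,0,0,0,0,-0.7],[5,0,0,0,0,0,-0.7],[5,0,0,0,0,0,-0.7]]]'

```text
t: 19.85
tcp_pos: [543.7, 88.5, 207.9]
eef_rot: [0.096, 1.017, -0.17]
wrist_force: [-1.5, 0.9, 2.8]
width: 0.259
```

Run:
```python
from h import *
T=tool(YAW,1)
fax(); go(slot(42,0),T); go(slot(42,125),T)
c=capture('side'); print(onz(c,[(330+(330+.5)/6-.5,160+(155+.5)/6-.5)],88))
for B in (RED,BLUE):
  for dy in (-28,28):
    go(B+[-20,dy,200],T)
```

```text
t 19.85 width mm 22.8 F along tool [-3.2  0.6  0.1]
shift [-4.6  1.1 -0.9] turn [-0.001  0.001  0.   ] rows 0.1 0.0 tcp [541.  90. 211.]
shift [-129.6    1.    -0.8] turn [-0.001  0.001  0.   ] rows 2.6 0.0 tcp [477. 102. 318.]
[[ 480.36816527 -316.80317544   88.        ]]
shift [-215.8  211.3 -127.2] turn [-0.001  0.001  0.   ] rows 6.6 0.0 tcp [365. 337. 325.]
shift [-221.3  266.3 -136.1] turn [-0.001  0.001  0.   ] rows 7.4 0.0 tcp [365. 393. 325.]
shift [-149.5 -459.8  -18.8] turn [-0.001  0.001  0.   ] rows 9.7 0.0 tcp [ 365. -346.  325.]
shift [-154.9 -404.8  -27.7] turn [-0.001  0.001  0.   ] rows 8.7 0.0 tcp [ 365. -290.  325.]
```

3.2 N after 5 mm more: weak, so it goes to the blue bin. The existing latch is at y≈-310, so I'll use y≈-365.

Emit:
arm_command --plan '[[[-15,0,0,0,0,0,-0.7],[-45,0,0,0,0,0,-0.7],[-85,0,0,0,0,0,-0.7],[-130,0,0,0,0,0,-0.7],[-135,-30,-2,0,0,0,-0.7],[-149,-465,-18,0,0,0,-0.7],[-149,-465,-18,0,0,0,-0.7],[-149,-465,-18,0,0,0,-0.7],[-149,-465,-18,0,0,0,-0.7],[-149,-465,-18,0,0,0,-0.7],[-149,-465,-18,0,0,0,-0.7],[-149,-465,-18,0,0,0,-0.7]]]'

```text
t: 21.1
tcp_pos: [386.3, -262.3, 324.5]
eef_rot: [0.096, 1.017, -0.171]
wrist_force: [1.7, -0.4, -0.2]
width: 0.253
```

Run:
```python
from h import *
T=tool(YAW,1)
fax(); go(BLUE+[-20,-33,200],T)
```

```text
t 21.1 width mm 22.3 F along tool [ 1.1 -0.1  1.4]
shift [ -2.8 -90.8  -2.9] turn [-0.001  0.001  0.   ] rows 1.8 0.0 tcp [ 365. -351.  325.]
```

Emit:
arm_command --plan '[[[-3,-72,-3,0,0,0,-0.7],[-3,-72,-3,0,0,0,-0.7],[-3,-72,-3,0,0,0,-0.7],[-3,-72,-3,0,0,0,-0.7],[-3,-72,-3,0,0,0,-0.7]]]'

```text
t: 21.6
tcp_pos: [370.2, -329.1, 325.4]
eef_rot: [0.096, 1.017, -0.169]
wrist_force: [-0.2, 0.4, -0.3]
width: 0.256
```

Run:
```python
from h import *
T=tool(YAW,1)
save(capture('top'),'t10.png',(420,220,560,350,5))
fax(); go(BLUE+[-20,-33,200],T); go(BLUE+[-20,-33,90],T)
```

```text
t 21.65 width mm 22.5 F along tool [ 0.8  0.5 -0.2]
shift [ -0.2 -22.2  -0.7] turn [ 0.     0.001 -0.001] rows 0.4 0.0 tcp [ 365. -351.  325.]
shift [ 93.5 -22.3 -58.3] turn [ 0.     0.001 -0.001] rows 2.2 0.0 tcp [ 365. -351.  215.]
```

View pics/t10.png

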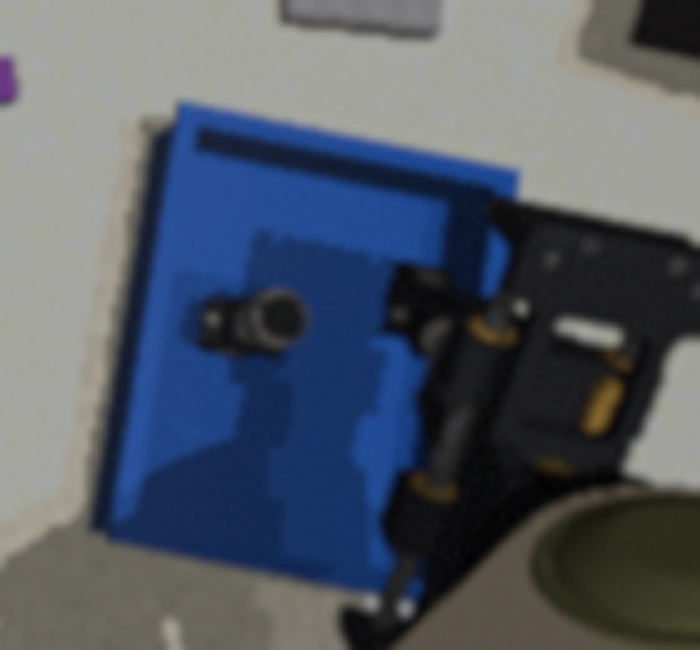

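The existing latch is at crop (265,320), on the left side of the blue bin, so the held one goes to the right of it. Lowering.

Emit:
arm_command --plan '[[[20,-19,-20,0,0,0,-0.7],[60,-19,-40,0,0,0,-0.7],[93,-19,-58,0,0,0,-0.7],[93,-19,-58,0,0,0,-0.7],[93,-19,-58,0,0,0,-0.7],[93,-19,-58,0,0,0,0.3],[93,-19,-58,0,0,0,0.3],[93,-19,-58,0,0,0,0.3],[93,-19,-58,0,0,0,0.3],[50,-19,-32,0,0,0,0.3],[0,-19,0,0,0,0,0.3],[0,-19,0,0,0,0,0.3]]]'

```text
t: 22.85
tcp_pos: [366.7, -349.4, 330.9]
eef_rot: [0.089, 1.012, -0.175]
wrist_force: [-0.4, -0.1, -0.7]
width: 0.649
```

Emit:
arm_command --plan '[[[-40,50,0,0,0,0,0.3],[-60,180,0,0,0,0,0.3],[-60,180,0,0,0,0,0.3],[-60,180,0,0,0,0,0.3],[-60,180,0,0,0,0,0.3],[-60,180,0,0,0,0,0.3],[-60,180,0,0,0,0,0.3],[-60,180,0,0,0,0,0.3]]]'

```text
t: 23.65
tcp_pos: [368.9, -167.3, 376.3]
eef_rot: [0.097, 1.018, -0.172]
wrist_force: [0.5, 0.4, -0.9]
width: 0.65
```

Run:
```python
from h import *
fax(); save(capture('top'),'t11.png'); c=capture('side'); save(c,'s11.png',(330,150,450,240,6)); save(c,'s12.png')
```

```text
t 23.65 width mm 57.2 F along tool [ 1.   0.5 -0.1]
```

View pics/t11.png

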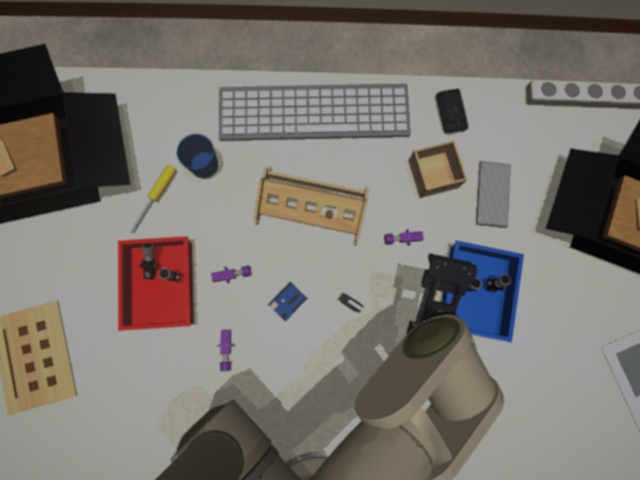

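View pics/s11.png

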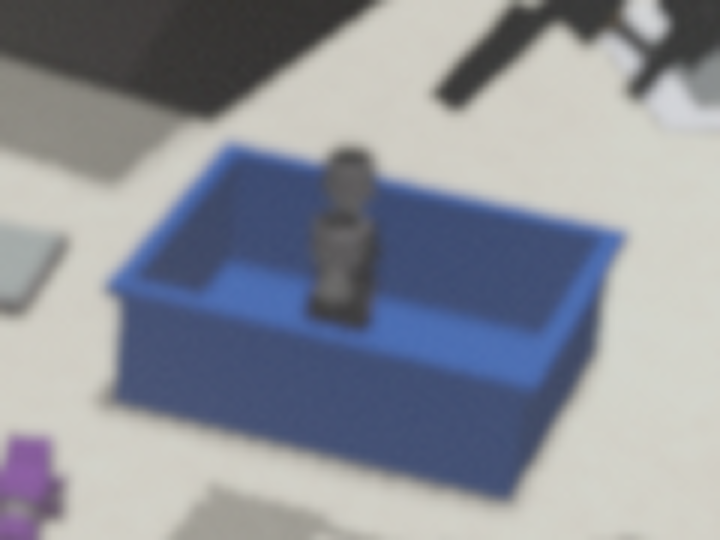

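View pics/s12.png

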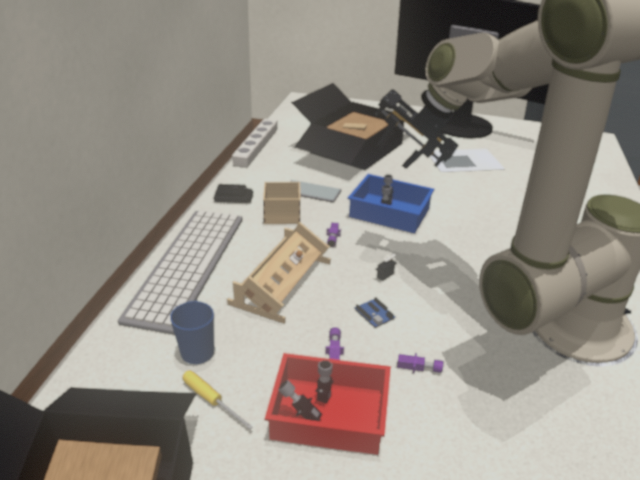

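All four latches are in bins, but the second red one has tipped and leans (side view (297,395)). I'll let it settle, move away and look closer.

Emit:
arm_command --plan '[[[-40,100,0,0,0,0,0.3],[-40,100,0,0,0,0,0.3],[-40,100,0,0,0,0,0.3],[-40,100,0,0,0,0,0.3],[-40,100,0,0,0,0,0.3],[-40,100,0,0,0,0,0.3],[-40,100,0,0,0,0,0.3],[-40,100,0,0,0,0,0.3],[-40,100,0,0,0,0,0.3],[-40,100,0,0,0,0,0.3],[-40,100,0,0,0,0,0.3],[-40,100,0,0,0,0,0.3]]]'

```text
t: 24.95
tcp_pos: [367.0, -64.1, 410.8]
eef_rot: [0.096, 1.017, -0.17]
wrist_force: [-0.2, 0.4, 0.8]
width: 0.651
```

Run:
```python
from h import *
t=capture('top');s=capture('side')
def crop(c,b,s): return cv2.resize(c['frame'][b[1]:b[3],b[0]:b[2],::-1],(400,300),interpolation=cv2.INTER_CUBIC)
a=np.vstack([np.hstack([crop(t,(100,225,220,315),4),crop(t,(420,240,540,330),4)]),np.hstack([crop(s,(260,345,400,450),4),crop(s,(330,160,450,250),4)])])
cv2.imwrite('pics/f.png',a)
print(onz(t,[(489,284),(147,250)],88), onz(t,[(329,212)],60))
```

```text
[[ 472.27592767 -335.74593143   88.        ]
 [ 524.30032195  362.65836223   88.        ]] [[619.48808462  -7.63824269  60.        ]]
```

View pics/f.png

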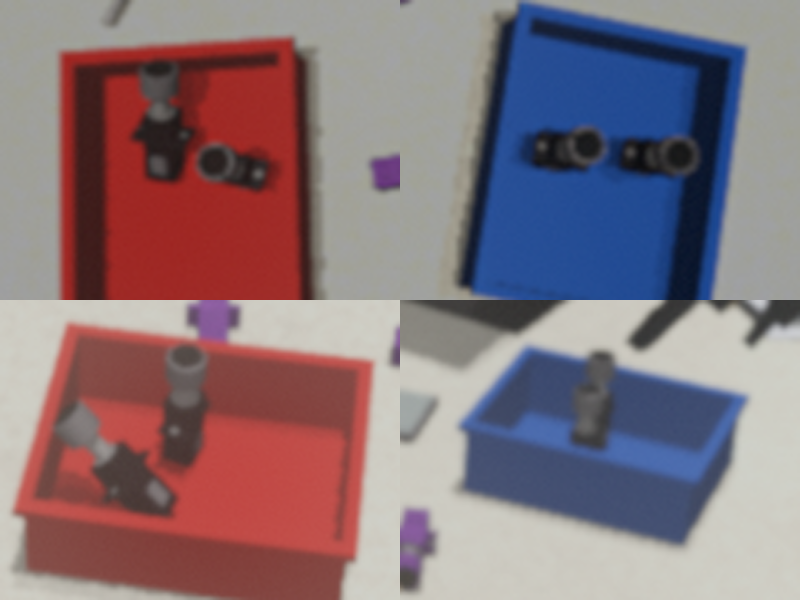

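The leaning latch rests against the inner back wall of the red bin, unchanged since the last picture, and its middle is well inside. The other three stand inside their bins. The arm is clear, so I'm handing in.

Run:
```python
from h import *
a=cv2.imread('pics/top0.png').astype(int); b=capture('top')['frame'][:,:,::-1].astype(int)
for n,(x,y,r) in dict(phone=(493,194,35),servo=(351,301,16),board=(288,300,22),planter=(438,165,32),cup=(197,155,24),screw=(155,198,35),lamp=(331,212,7)).items():
    print(n,abs(a-b)[y-r:y+r,x-r:x+r].mean().round(1))
from cell import workorder
print(workorder.sign_off())
```

```text
phone 3.6
servo 48.2
board 3.1
planter 3.2
cup 2.6
screw 3.7
lamp 3.3
the job is handed in; nothing more can be done
None
```

All four latches are sorted, and the job was handed in at about 25 s of the 72 s allowed.

I gripped each head, pushed the plunger in a few millimetres without reaching its stop, and read the wrist force:

| Rack slot (y, mm) | Force felt (N) | Spring | Bin |
|---|---|---|---|
| -84 | 12.5 | stiff | red |
| 0 | 13.6 | stiff | red |
| 84 | 5.1 | weak | blue |
| 42 | 3.2 | weak | blue |

**Last checks:** The final pictures show two latches in each bin, all released and with the arm clear. Three stand upright. The second red one tipped after release and leans against the inside of the bin's back wall, unchanged over the last pictures (about 1.3 s). In every position the middle of each latch is inside the walls. I judged its height, under 55 mm, from the latch dimensions and did not measure it.

**One check disagreed:** Before-and-after pictures matched for the lamp and for every bystander except the servo, where the pictures differed a lot (48 against about 3 elsewhere). The likely cause is the arm or its shadow over that spot, but I did not confirm it. About 1.3 s earlier the servo was still in its original place, at pixel (351,301), and the arm only moved high above the desk after that.

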